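Fit the splined gear on the gear unit and hold it down

ROBOT

A 6-joint arm with a two-finger parallel gripper is mounted at the origin on the work surface. World frame = base frame: x ahead of the robot, y to its left, z up, the work surface at z = 0. Lengths are in mm, angles in rad, forces in N, time in s.
With the tool pointing down it reaches from about 350 to 925 mm from the base axis. Payload 6.4 kg.
Tool frame: the origin (TCP) lies midway between the tips of the shut fingers; the grasp point (between the pads) lies 19 mm behind it; z points along the fingers, y is the direction in which the jaws open and shut (so a half turn about z gives the same grasp; the last joint's range is limited). The gripper opens to 85 mm and grips with 20 to 120 N. Pads are 22 mm wide; open, the fingers measure 114 mm over their backs; the gripper's body (76 mm by 85 mm) begins 54 mm behind the grasp point. The pads swing forward as they close: fully open they stand 13 mm farther back than shut.
Start: joints at [0.969, 0.245, 1.558, -0, 1.339, -0.174], TCP at [269.664, 591.435, 231.29] pointing down, gripper open.
Joint ranges: [-3.13, 3.13], [-1.02, 2.26], [0.13, 2.54], [-0.95, 4.09], [0.21, 2.88], [-2.74, 2.74]. Speed limits (rad/s): [2.57, 2.57, 3.14, 3.14, 3.14, 3.14].

INTERFACE

Orientations are given as a 3x3 rotation matrix whose columns are the frame's x, y, z axes.
In Python, from cell import manip gives the robot as it stands. The module is installed in compiled form; this text tells all that it offers.
- The arm moves only by the tool apply_moves, never from a script. Its argument "moves" is a list that holds one entry, the list of rows, each a list of 7 numbers: the shift along the tool's x, y, z in m, then the turn, a rotation vector about the tool's x, y, z in rad, then the opening, from -1 (shut) to 1 (fully open), so that 0 is half open. In form: [[[tx, ty, tz, wx, wy, wz, hand], ...]]. A call has 1 to 20 rows; each row shifts and turns the commanded pose from where the row before left it, along the tool's axes as they then stand; what a row does not reach is not made up. A row lasts 1/10 s, in which the tool goes at most 50 mm and 8.59 degrees, less where a joint would pass 70% of its speed; a pose out of reach is approached as far as the arm can. A call is refused whole if a number of a shift passes 0.05 or a number of a turn 0.15, either way. A call with a gripper value outside its range is refused whole. The fingers move at their own pace and stop on an object; the grip force is fixed at half the most. Time passes only in rows, so rows that do not move let the fingers close. It gives the time, the measured TCP pose, the force and the opening at its end, in the units of the state.
- manip.state(): the state, without advancing time (a new reading comes with each control period).
- manip.capture(name): name is "scene" or "top" or "wrist"; returns the picture (384x512x3 uint8, red, green, blue); there is no depth.
- manip.calibration(name): a dict with "intrinsics" (3x3 intrinsics, pixels), "world_from_camera" (4x4, takes a point from camera to world coordinates). Camera axes: x right, y down, z forward; pixel columns grow to the right and rows downward; lengths in mm; the calibration is good to about 2 mm. A picture is of the moment at which its call begins: read the wrist's pose just before it. calibration takes no time and is no camera call; for the wrist camera it gives the pose at the moment of the call.
- manip.job_done(): hands the job in, once; it reports no verdict.
The state is a dict: "t": time; "joint_pos": joint angles; "joint_velocities": joint speeds; "joint_torque": joint torques, N m; "ee_pos": TCP position; "orientation": TCP orientation; "ft_force": force on the tool from outside, world axes, zero at the start; "torque": the same for the moment, N m; "opening": opening from 0.0 (shut) to 1.0 (fully open).
Only numpy, scipy, OpenCV 4.12 (cv2) and the standard library are available. Lean on these libraries where they do the work, as an engineer would, in place of code of your own. Each camera call takes 0.05 s, during which the arm holds its last target.

TASK

On the bench a gear unit lies with its splined output shaft pointing up. Of the three toothed wheels lying loose, take the one whose bore has six grooves, put it on that shaft hub side up, turning it until the grooves mesh with the splines, slide it down and press it firmly home so that the sprung thrust washer below it is pushed down as far as it goes. Finish while still holding the gear pressed down like that (somebody else will then snap in the circlip); do not let go, and leave all the other things where they lie.

Things in the scene. Friction and masses are not known exactly. Their poses are not given: they have to be found in the camera images.
- gear_centre (a point): centre of the steel gear to be fitted, on its axis, 21 mm above its underside. Below a 24-tooth rim 78 mm across, 14 mm thick; on it a plain round hub 48 mm across, 28 mm tall (42 mm in all). It lies hub up on the bench: grip it across the hub from above, finger tips just above the rim. x points along one of the bore's six grooves, z up along the axis
- gear: the same gear, about 0.55 kg; origin on its axis at the underside, same axes. Through bore with six grooves 10 mm wide, 60 degrees apart, reaching 38 mm across, and six lands between them, 30 mm across
- shaft_tip (a point): centre of the top end of the upright output shaft; x points along one of its six splines (60 degrees apart), z up. Core 28 mm across; splines 8 mm wide, 35 mm across, ending 6 mm below the tip with a 4 mm chamfer; above them a lead-in cone, 27 to 22 mm across. The shaft is locked and does not turn. The gear fits it with about 1 mm of play all round, some 3 degrees of turn
- shaft: the same shaft, same axes; origin on its axis at the flange face of the gear unit, 63 mm below the tip and 95 mm above the bench. With the gear fully home its underside is 7 mm above this origin and the shaft stands 14 mm out of the hub
- thrust_washer (a joint): travel of the sprung steel thrust washer (52 mm across, round the foot of the shaft), downwards: 0 m when free (its top is then 12 mm above the shaft's origin), 0.005 m pushed down to its stop. The springs push up with 9 N when free and 17 N at the stop: the gear's weight alone does not press them
- gearbox: grey cast gear unit fixed to the bench, body 140 x 146 mm and 95 mm tall, a round motor flange (100 mm across, its top 101 mm above the bench) at its +y side, 94 mm from the shaft axis; origin under the shaft axis at bench level
- keyed_gear: bystander: smaller 20-tooth steel gear, 66 mm over the teeth, 35 mm tall, round 22 mm bore with one keyway (does not fit the shaft); lies hub up in the same area as the right gear; origin at the underside
- sprocket: bystander: dark steel chain sprocket, 86 mm over its 17 pointed teeth, 28 mm tall with a 54 mm hub, round keyed bore; lies hub up in the same area; origin at the underside
- bearing: bystander: sealed ball bearing, 62 mm across, 16 mm tall; origin at the underside
- circlip: bystander: open spring ring, 35 mm across, 3 mm thick, that will be fitted later by somebody else; origin at the underside
- pliers: bystander: black-handled circlip pliers, 180 mm long, 12 mm thick, lying flat; origin at the underside
- grease_tin: bystander: round tin with lid, 87 mm across, 66 mm tall; origin at the underside
- carton: bystander: plain white carton 150 x 100 mm, 60 mm tall; origin at the underside
- fitting: bystander: brass hexagon pipe fitting standing upright, 33 mm across, 46 mm tall; origin at the underside

How it is judged (in metres and radians):
On the way, in this order (a step that is already met when the one before it is completed fails the run):
1. the gear is lifted off the bench (height (world z) of gear above 0.05 m), for 0.2 s.
2. the gear's grooves have slid onto the splines (z of gear in the frame of shaft below 0.04 m and horizontal distance between gear and shaft below 0.004 m), for 0.2 s.
At the end, for the whole second after the job is handed in: The gear sits hub up on the splined shaft (axis within 3 mm, upright within 0.06 rad, underside less than 9 mm above the flange face) and the robot is still holding it pressed down: the thrust washer is down by more than 4 of its 5 mm, and the gripper touches the gear with more than 2 N (value of joint thrust_washer above 0.004 m and z of gear in the frame of shaft below 0.009 m and horizontal distance between gear and shaft below 0.003 m and angle between gear's own z axis and vertical below 0.06 rad and contact force between any of the fingers, the arm and gear above 2 N); the arm keeps its last pose, push and grip.
It fails at once if one of the other things (keyed gear, sprocket, bearing, circlip, pliers, tin, carton, fitting) is shifted by more than 40 mm (distance of any of keyed_gear, sprocket, bearing, circlip, pliers, grease_tin, carton, fitting from where it was at the start of the episode above 0.04 m).
It also fails if it takes over 42 s, if anything falls off the work surface, if the arm or the gripper's body presses on something with over 40 N, if the wrist force passes 120 N, or if a joint passes its speed limit or range.

## Working session

There is one attempt and no reset: what is moved stays moved. The work goes in short steps, Python scripts to look and compute and a tool call to move; the robot and the scene stay as the last step left them, time stands still between calls to the robot, and variables do not carry over. Pictures are saved under pics/ and viewed, and the job is handed in when it is done.

Besides the shell and the picture viewer there is one more tool, called after ">>>" as name(argument=value, ...), one argument or row to a line, values as JSON. apply_moves: Moves the arm, as the interface text tells. Its arguments: {"type":"object","properties":{"moves":{"type":"array"}},"required":["moves"]}

```bash
mkdir -p pics
python3 - <<'E'
from cell import manip
import cv2, json
print(manip.state())
for n in ("scene","top","wrist"):
    c=manip.calibration(n); print(n,c["intrinsics"],c["world_from_camera"])
    im=manip.capture(n); cv2.imwrite(f"pics/{n}0.png",im[:,:,::-1])
E
```

```text
{'t': 0.0, 'joint_pos': array([ 9.68883043e-01,  2.45837717e-01,  1.55903896e+00, -1.75846049e-06,
        1.33873241e+00, -1.74084541e-01]), 'joint_velocities': array([ 0.00091146,  0.00222921, -0.00166711, -0.00125755,  0.00099548,
        0.00143256]), 'joint_torque': array([ 2.49431032e-04, -4.29505420e+01, -3.26135516e+01, -1.59893234e-04,
        5.21779060e-03,  5.60026532e-07]), 'ee_pos': array([269.33636112, 590.93772768, 230.15181159]), 'orientation': array([[-9.09868710e-01,  4.14894722e-01, -1.14033106e-03],
       [ 4.14896143e-01,  9.09867257e-01, -1.66301546e-03],
       [ 3.47573555e-04, -1.98624468e-03, -9.99997967e-01]]), 'ft_force': array([ 0.35382633, -0.54810835,  0.3918429 ]), 'torque': array([ 0.00722784, -0.03147415,  0.05237703]), 'opening': 1.0024981187371338}
scene [[468.11750966   0.         257.52867491]
 [  0.         468.11750966 192.69547408]
 [  0.           0.           1.        ]] [[ 8.40662374e-01  3.45758467e-01 -4.16818731e-01  1.11632626e+03]
 [ 5.41414456e-01 -5.18760104e-01  6.61633086e-01 -8.34941300e+02]
 [ 1.25363135e-02 -7.81881728e-01 -6
[... 200 characters left out ...]
    0.           1.        ]] [[ 8.43066281e-03 -9.87335261e-01  1.58423502e-01  4.22450793e+02]
 [-9.99888460e-01 -1.02768157e-02 -1.08376600e-02 -3.26626884e+01]
 [ 1.23284930e-02 -1.58314463e-01 -9.87311774e-01  1.34023375e+03]
 [ 0.00000000e+00  0.00000000e+00  0.00000000e+00  1.00000000e+00]]
wrist [[340.71474594   0.         248.27000181]
 [  0.         340.71474594 192.83744673]
 [  0.           0.           1.        ]] [[ 4.14809841e-01  8.71991678e-01  2.59929431e-01  2.02833336e+02]
 [ 9.09907116e-01 -3.97098655e-01 -1.19923718e-01  6.21308459e+02]
 [-1.35485699e-03  2.86257177e-01 -9.58151863e-01  3.73441241e+02]
 [ 0.00000000e+00  0.00000000e+00  0.00000000e+00  1.00000000e+00]]
```

View pics/scene0.png

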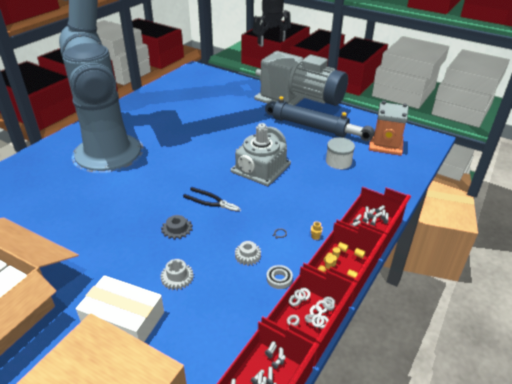

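View pics/top0.png

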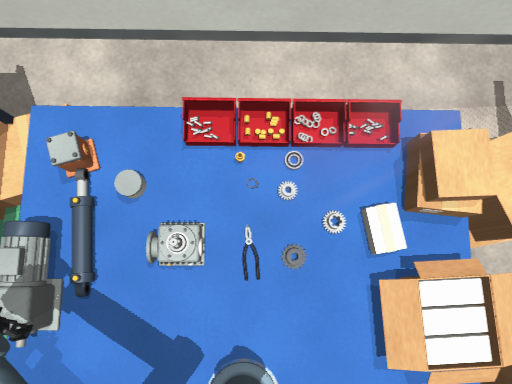

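View pics/wrist0.png

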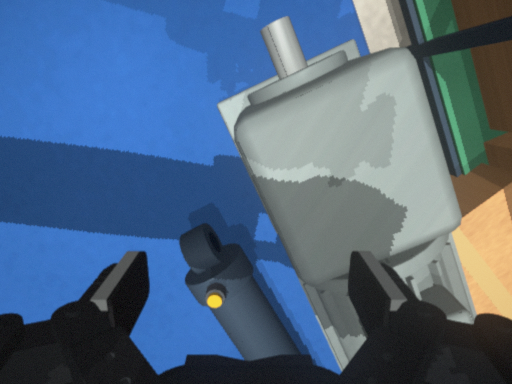

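```bash
cat > h.py <<'E'
import numpy as np, cv2
from cell import manip
def ray(n,u,v,z,cal=None):
    c=cal or manip.calibration(n); K=c["intrinsics"]; T=np.array(c["world_from_camera"])
    d=T[:3,:3]@np.linalg.inv(K)@np.array([u,v,1.]); o=T[:3,3]
    return o+d*(z-o[2])/d[2]
def proj(n,p,cal=None):
    c=cal or manip.calibration(n); K=c["intrinsics"]; T=np.array(c["world_from_camera"])
    q=T[:3,:3].T@(np.array(p)-T[:3,3]); q=K@q; return q[:2]/q[2]
def crop(im,out,x0,y0,w,h,s):
    cv2.imwrite(out,cv2.resize(im[y0:y0+h,x0:x0+w],None,fx=s,fy=s,interpolation=cv2.INTER_CUBIC))
E
python3 - <<'E'
from h import *
a=cv2.imread("pics/top0.png"); b=cv2.imread("pics/scene0.png")
t=[cv2.resize(i,(400,300),interpolation=cv2.INTER_CUBIC) for i in (a[202:242,308:361],a[215:269,140:212],b[250:295,147:207],b[115:187,216:312])]
cv2.imwrite("pics/crops0.png",np.vstack([np.hstack(t[:2]),np.hstack(t[2:])]))
print("gear", ray("top",334,222,42), ray("scene",177.5,265,42))
print("shaft", ray("top",177,241,158), ray("scene",263,127,158))
E
```

```text
gear [ 546.19688637 -290.53211504   42.        ] [ 552.36058394 -291.19853591   42.        ]
shaft [475.38014993 191.21086304 158.        ] [482.99996791 194.97721954 158.        ]
```

View pics/crops0.png

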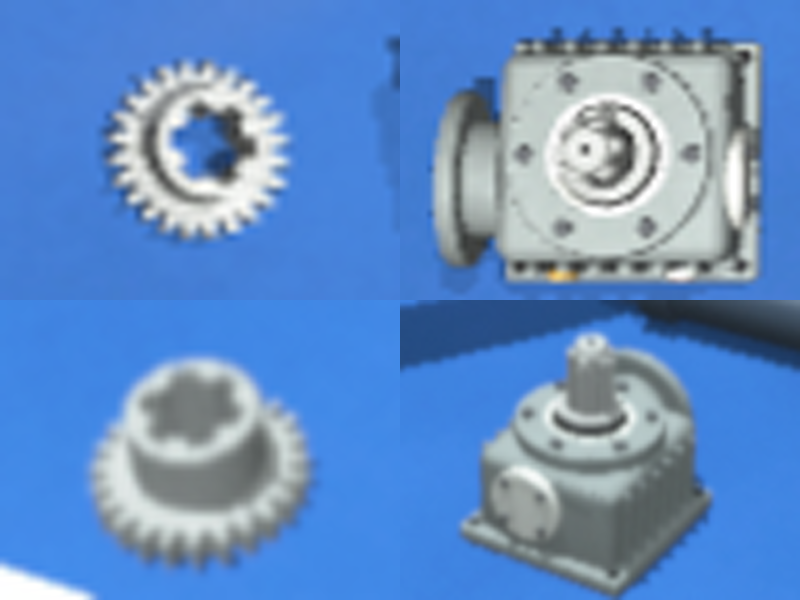

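>>> apply_moves(
  moves=[
    [[-0.036, -0.0275, -0.003, 0, 0, 0, 1], [-0.036, -0.0275, -0.003, 0, 0, 0, 1], [-0.036, -0.0275, -0.003, 0, 0, 0, 1], [-0.036, -0.0275, -0.003, 0, 0, 0, 1], [-0.036, -0.0275, -0.003, 0, 0, 0, 1], [-0.036, -0.0275, -0.003, 0, 0, 0, 1], [-0.036, -0.0275, -0.003, 0, 0, 0, 1], [-0.036, -0.0275, -0.003, 0, 0, 0, 1], [-0.036, -0.0275, -0.003, 0, 0, 0, 1], [-0.036, -0.0275, -0.003, 0, 0, 0, 1], [0, 0, 0, 0, 0, 0, 1], [0, 0, 0, 0, 0, 0, 1], [0, 0, 0, 0, 0, 0, 1]],
  ],
)

```text
t: 1.45
ee_pos: [482.5, 192.6, 260.9]
orientation: [[-0.91, 0.414, -0.001], [0.414, 0.91, 0.0], [0.001, -0.0, -1.0]]
ft_force: [-0.2, -0.1, 1.1]
opening: 1.002
```

Run:
```python
from h import *
s=manip.state();print(s["t"],s["ee_pos"],s["joint_pos"],s["joint_velocities"],s["orientation"]); c=manip.calibration("wrist"); print(c["world_from_camera"])
im=manip.capture("wrist")[:,:,::-1]; cv2.imwrite("pics/wrist1.png",im); np.save("cal1.npy",c["world_from_camera"])
```

```text
1.45 [482.52009658 192.5606421  260.89654929] [ 1.61071103e-01 -8.91623500e-02  1.85748396e+00  3.35866645e-04
  1.37410235e+00 -9.82950512e-01] [ 0.01636401 -0.00022719  0.00011573 -0.00347579 -0.00013066 -0.00120644] [[-9.10277938e-01  4.13996755e-01 -8.73367000e-04]
 [ 4.13996753e-01  9.10278338e-01  1.91806495e-04]
 [ 8.74414327e-04 -1.86973881e-04 -9.99999600e-01]]
[[ 4.13954248e-01  8.72325017e-01  2.60174834e-01  4.15943589e+02]
 [ 9.10297666e-01 -3.96749554e-01 -1.18101445e-01  2.22574207e+02]
 [ 2.01404607e-04  2.85725139e-01 -9.58311590e-01  4.04109809e+02]
 [ 0.00000000e+00  0.00000000e+00  0.00000000e+00  1.00000000e+00]]
```

View pics/wrist1.png

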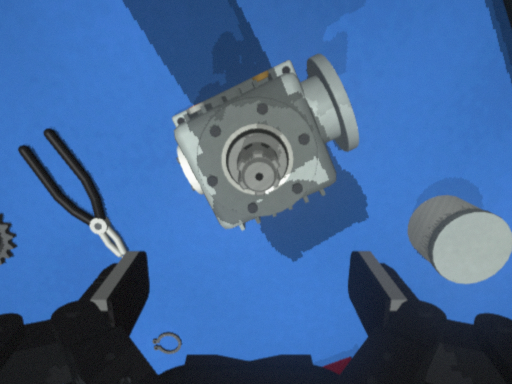

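Run:
```python
from h import *
im=cv2.imread("pics/wrist1.png"); crop(im,"pics/shaft1.png",210,115,100,85,8)
c=manip.calibration("wrist"); c["world_from_camera"]=np.load("cal1.npy")
print(ray("wrist",259,177,158,c))
```

```text
[474.87879541 204.59150962 158.        ]
```

View pics/shaft1.png

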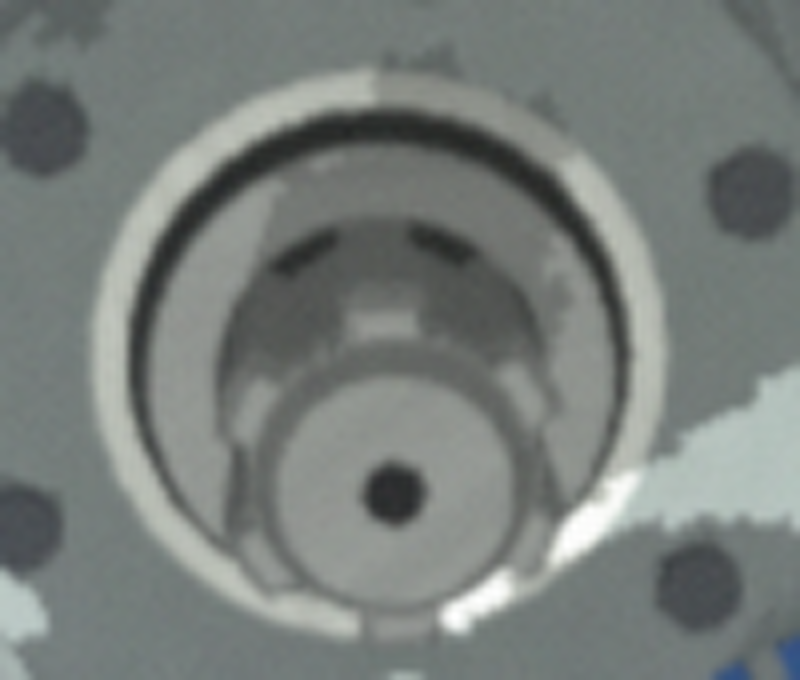

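Run:
```python
from h import *
from scipy.optimize import least_squares
c=manip.calibration("wrist"); c["world_from_camera"]=np.load("cal1.npy")
P=np.array([[385,320],[258,405],[268,562],[400,625],[540,555],[525,398]])
f=lambda p:(np.array(p)+.5)/8-.5+[210,115]
obs=f(P); tip=f([396,492])
print(tip, ray("wrist",*tip,158,c), ray("wrist",*f([382,355]),95,c), ray("wrist",*f([382,370]),107,c))
def pts(q,r,z,da=0): return np.array([proj("wrist",[q[0]+r*np.cos(q[2]+k*np.pi/3+da),q[1]+r*np.sin(q[2]+k*np.pi/3+da),z],c) for k in range(6)])
def res(q): return np.r_[(pts(q,15.75,150)-obs).ravel(),(proj("wrist",[q[0],q[1],158],c)-tip)*2]
s=least_squares(res,[475,204,2.7],x_scale=[1,1,.05]); q=s.x; print(q,np.degrees(q[2])%60); print(s.fun.reshape(-1,2)*8)
im=cv2.resize(cv2.imread("pics/wrist1.png")[115:200,210:310],None,fx=8,fy=8,interpolation=cv2.INTER_CUBIC)
g=lambda p:tuple(int(v) for v in ((np.array(p)-[210,115]+.5)*8-.5))
for r,z,col in((17.5,148,(0,0,255)),(14.,152,(0,255,0)),(17.5,107,(255,0,255))):
  w=np.arcsin(4/r)
  A=pts(q,r,z,w);B=pts(q,r,z,-w)
  for a,b in zip(A,B): cv2.line(im,g(a),g(b),col,2)
for r,z in((11,158),(26,107),(13.5,152)):
  for a in np.linspace(0,6.28,90): cv2.circle(im,g(proj("wrist",[q[0]+r*np.cos(a),q[1]+r*np.sin(a),z],c)),2,(255,0,0),-1)
cv2.imwrite("pics/ov1.png",im)
```

```text
[259.0625 176.0625] [474.24285415 204.92461996 158.        ] [473.69960805 205.51154948  95.        ] [472.99382046 205.48929581 107.        ]
[474.67077893 204.88886837   2.76235462] 38.27126113953156
[[  3.45348502  -6.7398515 ]
 [ -9.82802526  -2.86230047]
 [-11.0279022    0.02609418]
 [  1.1643622    8.5596537 ]
 [ -0.639949    -5.96166521]
 [ 10.45899359  -9.30192402]
 [  3.03416619   8.46427085]]
```

View pics/ov1.png

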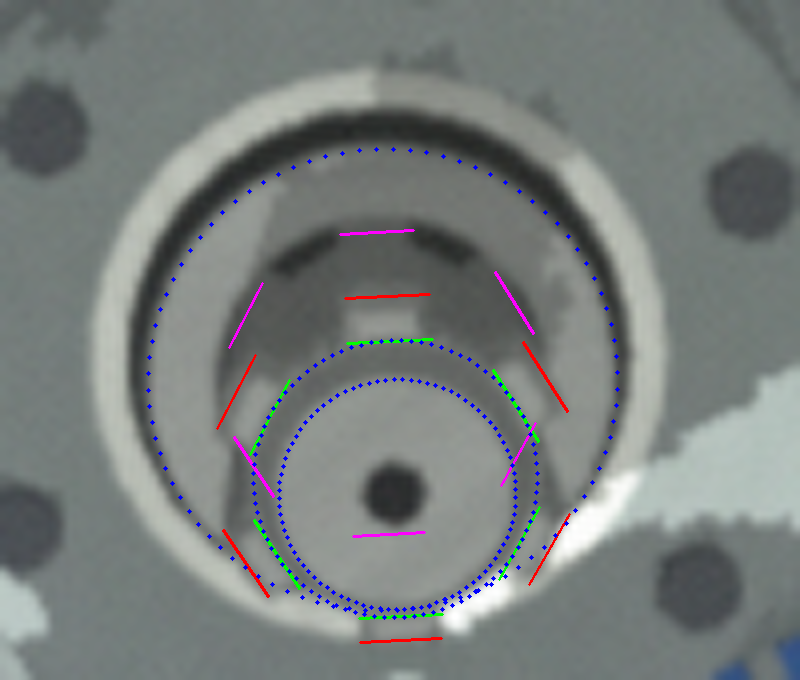

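>>> apply_moves(
  moves=[
    [[-0.0242, -0.038, 0.01, 0, 0, 0, 1], [-0.0242, -0.038, 0.01, 0, 0, 0, 1], [-0.0242, -0.038, 0.01, 0, 0, 0, 1], [-0.0242, -0.038, 0.01, 0, 0, 0, 1], [-0.0242, -0.038, 0.01, 0, 0, 0, 1], [-0.0242, -0.038, 0.01, 0, 0, 0, 1], [-0.0242, -0.038, 0.01, 0, 0, 0, 1], [-0.0242, -0.038, 0.01, 0, 0, 0, 1], [-0.0242, -0.038, 0.01, 0, 0, 0, 1], [-0.0242, -0.038, 0.01, 0, 0, 0, 1], [-0.0242, -0.038, 0.01, 0, 0, 0, 1], [0, 0, 0.003, 0, 0, 0, 1], [0, 0, 0, 0, 0, 0, 1], [0, 0, 0, 0, 0, 0, 1]],
  ],
)

```text
t: 2.9
ee_pos: [552.3, -297.1, 148.2]
orientation: [[-0.911, 0.413, -0.0], [0.413, 0.911, 0.001], [0.001, 0.0, -1.0]]
ft_force: [-0.3, 0.7, 1.0]
opening: 0.999
```

Run:
```python
from h import *
s=manip.state();print(s["t"],s["ee_pos"],s["joint_pos"],s["orientation"]); c=manip.calibration("wrist"); 
im=manip.capture("wrist")[:,:,::-1]; cv2.imwrite("pics/wrist2.png",im); np.save("cal2.npy",c["world_from_camera"])
```

```text
2.9 [ 552.26847419 -297.09827472  148.17767902] [-6.74188630e-01  2.76907264e-01  1.67880594e+00  2.71128627e-04
  1.18659624e+00 -1.81941262e+00] [[-9.10760474e-01  4.12934858e-01 -4.03035153e-04]
 [ 4.12934570e-01  9.10760466e-01  6.43822741e-04]
 [ 6.32925336e-04  4.19941157e-04 -9.99999712e-01]]
```

View pics/wrist2.png

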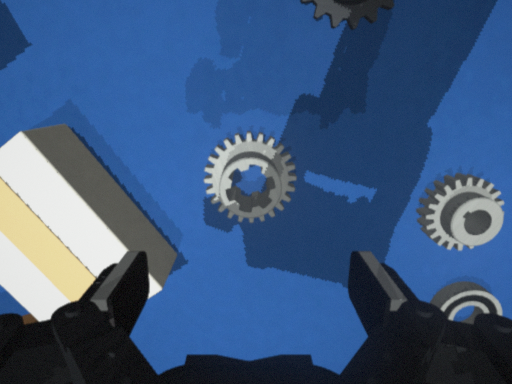

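Run:
```python
from h import *
im=cv2.imread("pics/wrist2.png"); crop(im,"pics/gear2.png",198,122,106,106,7.5)
c=manip.calibration("wrist"); c["world_from_camera"]=np.load("cal2.npy")
print("cartons", ray("wrist",178,262,0,c),ray("wrist",162,290,60,c),ray("wrist",66,126,60,c))
```

```text
cartons [ 599.75471969 -392.00135872    0.        ] [ 592.47880218 -388.82661903   60.        ] [ 455.66015432 -387.37648745   60.        ]
```

View pics/gear2.png

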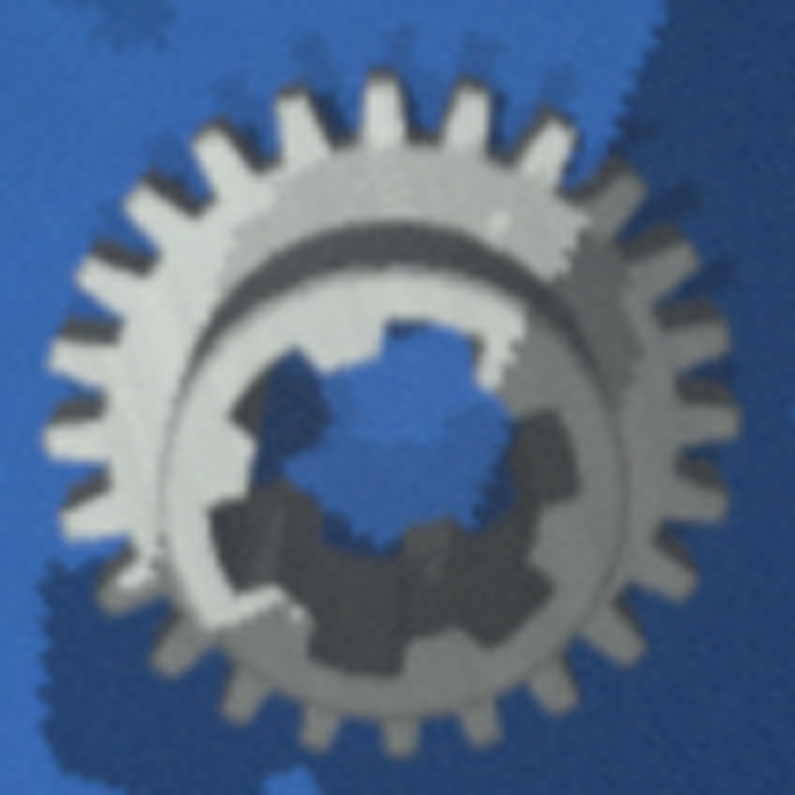

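```bash
cat > fitg.py <<'E'
from h import *
from scipy.optimize import least_squares
def fit(png,cal,P,C,off,s,z,r,out,q0,w=(0.5,)):
    c=manip.calibration("wrist"); c["world_from_camera"]=np.load(cal)
    f=lambda p:(np.array(p)+.5)/s-.5+off
    obs=f(P); cen=f(C)
    def pts(q,r,z,da=0): return np.array([proj("wrist",[q[0]+r*np.cos(q[2]+k*np.pi/3+da),q[1]+r*np.sin(q[2]+k*np.pi/3+da),z],c) for k in range(6)])
    def res(q): return np.r_[(pts(q,r,z)-obs).ravel(),(proj("wrist",[q[0],q[1],z],c)-cen)*1]
    so=least_squares(res,q0,x_scale=[1,1,.05]); q=so.x; print(q,np.degrees(q[2])%60); print(np.round(so.fun.reshape(-1,2)*s,1).tolist())
    im=cv2.imread(png); h=int(795/s)
    im=cv2.resize(im[off[1]:off[1]+h,off[0]:off[0]+h],None,fx=s,fy=s,interpolation=cv2.INTER_CUBIC)
    g=lambda p:tuple(int(v) for v in ((np.array(p)-off+.5)*s-.5))
    ww=np.arcsin(5/19)
    for a,b in zip(pts(q,19,z,ww),pts(q,19,z,-ww)): cv2.line(im,g(a),g(b),(0,0,255),2)
    for rr,zz in((24,z),(15,z),(24,z-28)):
      for a in np.linspace(0,6.28,120): cv2.circle(im,g(proj("wrist",[q[0]+rr*np.cos(a),q[1]+rr*np.sin(a),zz],c)),1,(255,0,0) if zz==z else (0,255,0),-1)
    cv2.imwrite(out,im)
E
python3 - <<'E'
from fitg import *
P=[(430,335),(263,381),(224,552),(357,666),(520,608),(570,452)]
fit("pics/wrist2.png","cal2.npy",P,(394,492),np.array([198,122]),7.5,42,18.5,"pics/ov2.png",[549,-291,np.radians(155-12)])
E
```

```text
[ 550.67203992 -294.97968285    2.49640645] 23.03355357166606
[[4.8, -10.1], [-5.0, -1.7], [-3.1, -0.1], [-2.2, 1.6], [6.3, 8.8], [-0.8, -5.2], [0.0, 7.7]]
```

View pics/ov2.png

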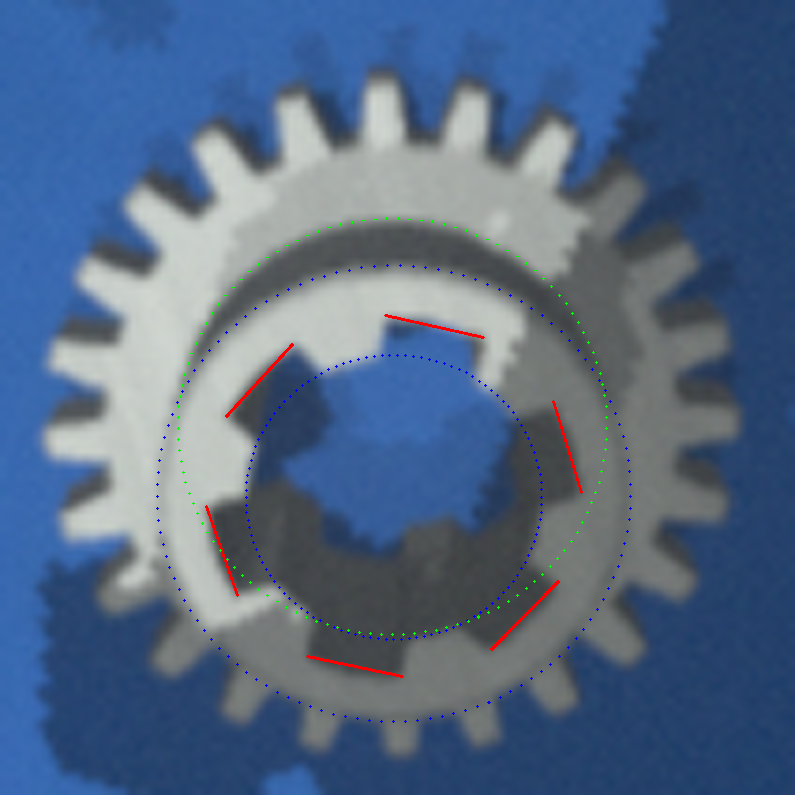

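>>> apply_moves(
  moves=[
    [[0, 0, 0, 0, 0, 0.1335, 1], [0, 0, 0, 0, 0, 0.1335, 1], [-0.01, -0.0072, 0.0032, 0, 0, 0, 1], [0, 0, 0, 0, 0, 0, 1], [0, 0, 0, 0, 0, 0, 1]],
  ],
)

```text
t: 3.45
ee_pos: [555.1, -310.7, 145.1]
orientation: [[-0.769, 0.639, 0.0], [0.639, 0.769, 0.0], [0.0, 0.0, -1.0]]
ft_force: [-0.2, -0.2, -0.5]
opening: 1.001
```

Run:
```python
from h import *
s=manip.state();print(s["t"],s["ee_pos"],s["joint_pos"],s["orientation"]); c=manip.calibration("wrist"); 
im=manip.capture("wrist")[:,:,::-1]; cv2.imwrite("pics/wrist3.png",im); np.save("cal3.npy",c["world_from_camera"])
im=cv2.imread("pics/wrist3.png"); crop(im,"pics/gear3.png",206,122,106,106,7.5)
```

```text
3.45 [ 555.13594975 -310.74432732  145.12818653] [-6.88255041e-01  2.99838210e-01  1.65649581e+00  5.06288535e-05
  1.18527178e+00 -1.56627950e+00] [[-7.69466500e-01  6.38687173e-01  1.96461608e-05]
 [ 6.38687173e-01  7.69466499e-01  4.45827153e-05]
 [ 1.33573458e-05  4.68526568e-05 -9.99999999e-01]]
```

View pics/gear3.png

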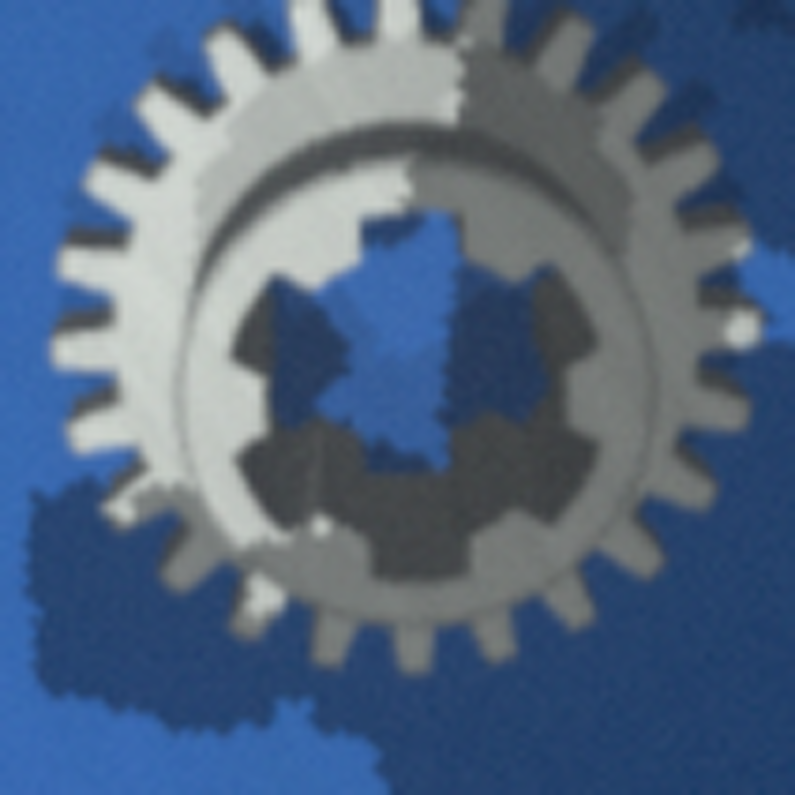

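Run:
```python
from fitg import *
P=[(410,214),(255,316),(264,494),(420,578),(571,489),(572,306)]
fit("pics/wrist3.png","cal3.npy",P,(420,391),np.array([206,122]),7.5,42,18.5,"pics/ov3.png",[549,-291,np.radians(143)])
fit("pics/wrist3.png","cal3.npy",P,(420,391),np.array([206,122]),7.5,39,18.5,"pics/ov3b.png",[549,-291,np.radians(143)])
```

```text
[ 550.78814106 -295.08612535    2.47923646] 22.049785425746023
[[2.2, 0.4], [-4.3, -2.9], [-6.2, 0.6], [-0.4, -0.0], [6.9, -3.8], [5.7, -2.7], [-4.0, 9.0]]
[ 551.41446319 -295.45475874    2.47923546] 22.049728550725575
[[2.3, 2.6], [-2.2, -2.0], [-4.3, -0.6], [-0.5, -2.2], [5.0, -4.9], [3.7, -1.6], [-4.0, 8.9]]
```

View pics/ov3.png

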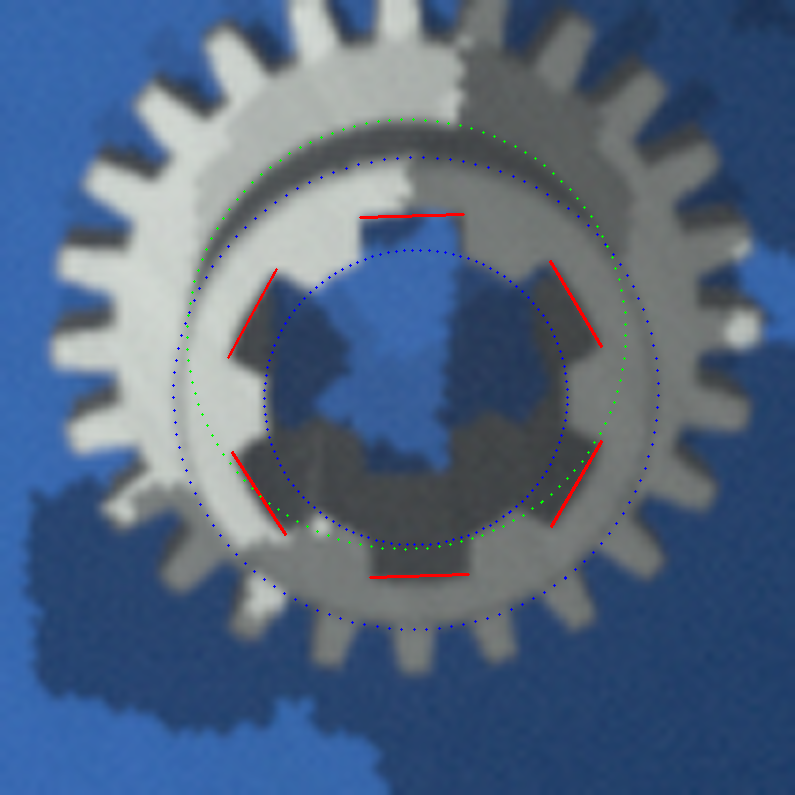

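>>> apply_moves(
  moves=[
    [[0.0133, 0.0092, 0.02, 0, 0, 0, 1], [0, 0, 0.035, 0, 0, 0, 1], [0, 0, 0.035, 0, 0, 0, 1], [0, 0, 0.025, 0, 0, 0, 1], [0, 0, 0.012, 0, 0, 0, 1], [0, 0, 0.005, 0, 0, 0, 1], [0, 0, 0, 0, 0, 0, 1], [0, 0, 0, 0, 0, 0, 1]],
  ],
)

```text
t: 4.3
ee_pos: [551.7, -296.0, 14.7]
orientation: [[-0.768, 0.64, 0.002], [0.64, 0.768, -0.002], [-0.003, 0.0, -1.0]]
ft_force: [1.1, -0.5, 1.1]
opening: 1.001
```

Run:
```python
from h import *
s=manip.state();print(s["t"],s["ee_pos"],s["joint_pos"],s["ft_force"]); 
im=manip.capture("wrist")[:,:,::-1]; cv2.imwrite("pics/wrist4.png",im)
```

```text
4.3 [ 551.72769018 -296.03741293   14.74011697] [-6.73292678e-01  4.62007417e-01  1.71935212e+00  1.57394496e-05
  9.57393612e-01 -1.54953913e+00] [ 1.09078721 -0.4546357   1.14373094]
```

View pics/wrist4.png

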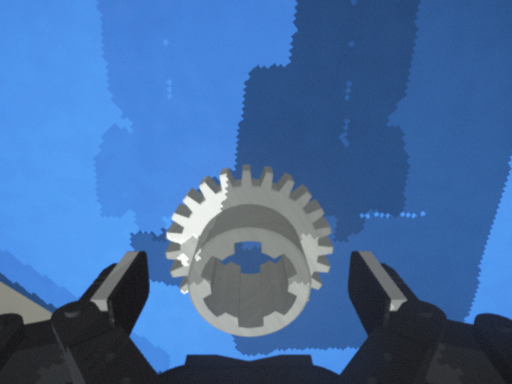

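>>> apply_moves(
  moves=[
    [[0, 0, 0.0015, 0, 0, 0, 1], [0, 0, 0, 0, 0, 0, -1], [0, 0, 0, 0, 0, 0, -1], [0, 0, 0, 0, 0, 0, -1], [0, 0, 0, 0, 0, 0, -1], [0, 0, 0, 0, 0, 0, -1], [0, 0, 0, 0, 0, 0, -1], [0, 0, 0, 0, 0, 0, -1]],
  ],
)

```text
t: 5.15
ee_pos: [551.1, -295.4, 12.1]
orientation: [[-0.768, 0.64, 0.001], [0.64, 0.768, -0.0], [-0.001, 0.0, -1.0]]
ft_force: [0.7, 2.3, 5.2]
opening: 0.545
```

Run:
```python
from h import *
s=manip.state();print(s["t"],s["ee_pos"],s["opening"],s["ft_force"]); 
im=manip.capture("wrist")[:,:,::-1]; cv2.imwrite("pics/wrist5.png",im)
```

```text
5.15 [ 551.06190881 -295.38357466   12.14352289] 0.5446932235280916 [0.72229143 2.28067172 5.22978894]
```

View pics/wrist5.png

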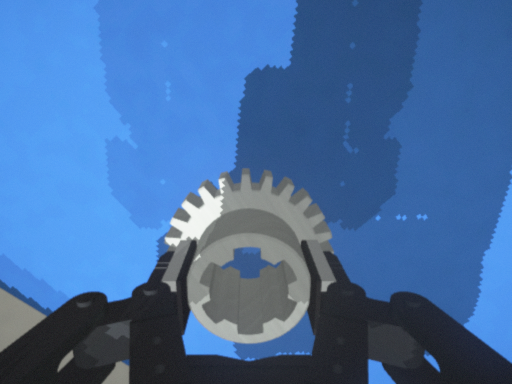

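>>> apply_moves(
  moves=[
    [[0, 0, -0.01, 0, 0, 0, -1], [0, 0, -0.03, 0, 0, 0, -1], [0, 0, -0.04, 0, 0, -0.05, -1], [0, 0, -0.04, 0, 0, -0.1, -1], [0, 0, -0.04, 0, 0, -0.1, -1], [0, 0, -0.03, 0, 0, -0.0275, -1], [0, 0, -0.013, 0, 0, 0, -1], [0, 0, 0, 0, 0, 0, -1]],
  ],
)

```text
t: 6.0
ee_pos: [550.9, -295.6, 215.6]
orientation: [[-0.914, 0.406, 0.002], [0.406, 0.914, -0.001], [-0.002, -0.001, -1.0]]
ft_force: [0.5, 1.0, -6.3]
opening: 0.542
```

Run:
```python
from h import *
s=manip.state();print(s["t"],s["ee_pos"],s["opening"],s["ft_force"],s["joint_pos"],s["orientation"]);
```

```text
6.0 [ 550.94418444 -295.55753374  215.6235745 ] 0.5422602771028663 [ 0.52721559  0.96909745 -6.3237677 ] [-6.73404058e-01  2.00792307e-01  1.63910750e+00 -1.70018337e-04
  1.29955329e+00 -1.82622256e+00] [[-9.13928462e-01  4.05872272e-01  1.57034528e-03]
 [ 4.05870239e-01  9.13929543e-01 -1.46238222e-03]
 [-2.02872534e-03 -6.99156312e-04 -9.99997698e-01]]
```

Gear lifted (weight ≈ 6 N on the wrist). Carry toward the shaft.

>>> apply_moves(
  moves=[
    [[0.01, 0.02, 0, 0, 0, 0, -1], [0.0171, 0.037, 0, 0, 0, 0, -1], [0.0171, 0.037, 0, 0, 0, 0, -1], [0.0171, 0.037, 0, 0, 0, 0, -1], [0.0171, 0.037, 0, 0, 0, 0, -1], [0.0171, 0.037, 0, 0, 0, 0, -1], [0.0171, 0.037, 0, 0, 0, 0, -1], [0.0171, 0.037, 0, 0, 0, 0, -1], [0.0171, 0.037, 0, 0, 0, 0, -1], [0.0171, 0.037, 0, 0, 0, 0, -1], [0.0171, 0.037, 0, 0, 0, 0, -1], [0.0171, 0.037, 0, 0, 0, 0, -1], [0, 0, 0, 0, 0, 0, -1], [0, 0, 0, 0, 0, 0, -1], [0, 0, 0, 0, 0, 0, -1], [0, 0, 0, 0, 0, 0, -1]],
  ],
)

```text
t: 7.6
ee_pos: [542.1, 174.5, 213.5]
orientation: [[-0.914, 0.407, -0.002], [0.407, 0.914, -0.0], [0.002, -0.001, -1.0]]
ft_force: [-0.1, 0.0, -5.1]
opening: 0.546
```

Run:
```python
from h import *
s=manip.state();print(s["t"],s["ee_pos"],s["opening"],s["ft_force"],s["joint_pos"],s["orientation"]); c=manip.calibration("wrist"); 
im=manip.capture("wrist")[:,:,::-1]; cv2.imwrite("pics/wrist6.png",im); np.save("cal6.npy",c["world_from_camera"])
np.save("tcp6.npy",s["ee_pos"])
im=cv2.imread("pics/wrist6.png"); cv2.imwrite("pics/wrist6b.png",cv2.resize(im,(800,600),interpolation=cv2.INTER_CUBIC))
```

```text
7.6 [542.11895991 174.50302014 213.50790981] 0.5455263652099683 [-0.11521895  0.01470581 -5.12014454] [ 1.12456439e-01  7.60879908e-02  1.78146527e+00 -1.45887681e-04
  1.28594012e+00 -1.03953177e+00] [[-9.13589553e-01  4.06633275e-01 -1.87300828e-03]
 [ 4.06634566e-01  9.13590830e-01 -3.52422976e-04]
 [ 1.56785628e-03 -1.08359986e-03 -9.99998184e-01]]
```

View pics/wrist6b.png

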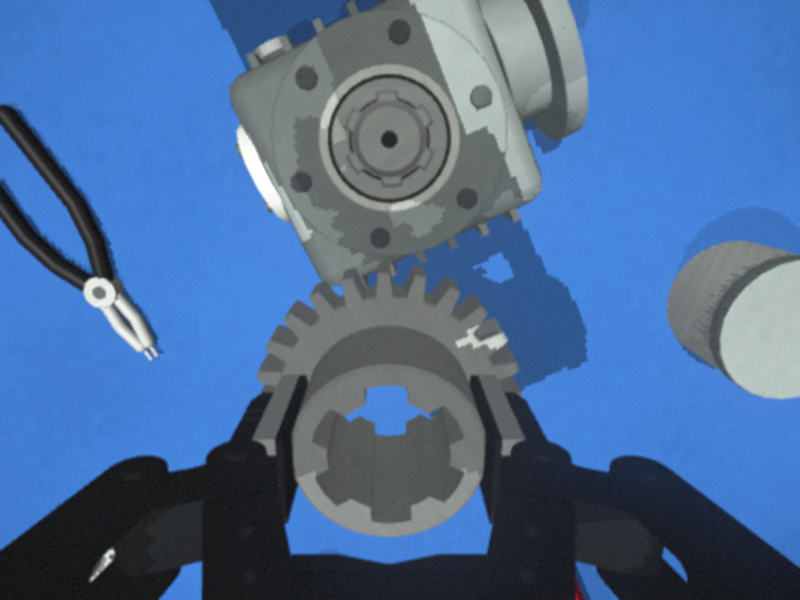

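Excellent view: both the shaft (≈(389,139) in the 800-px image, seen end-on) and the held gear bore (≈(389,450)) show. I'll fit both in this one image.

Run:
```python
from h import *
im=cv2.imread("pics/wrist6.png"); crop(im,"pics/s6.png",204,44,90,90,8.5); crop(im,"pics/g6.png",180,225,140,125,5.6)
```

```text
(no output)
```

View pics/s6.png

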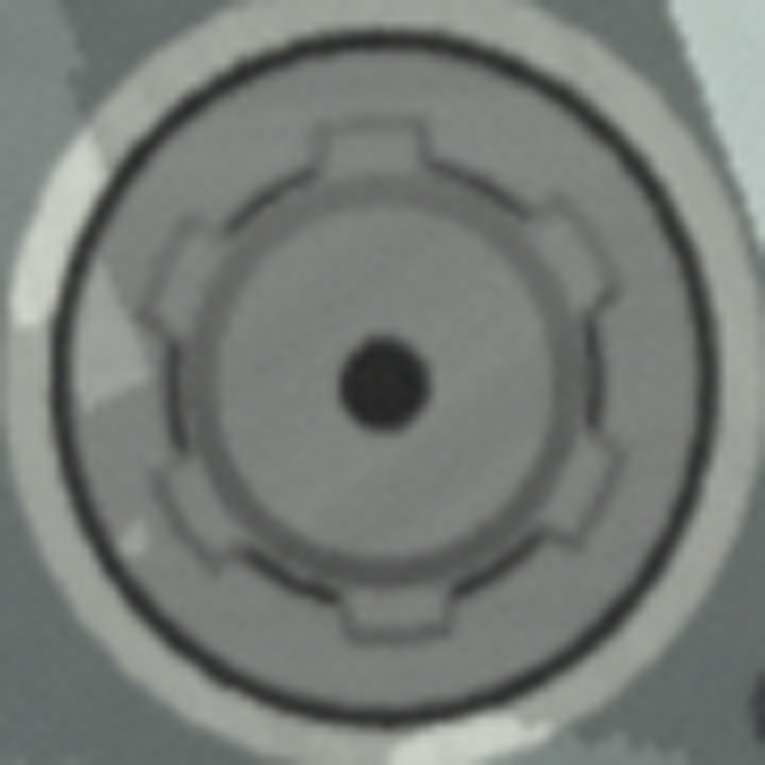

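View pics/g6.png

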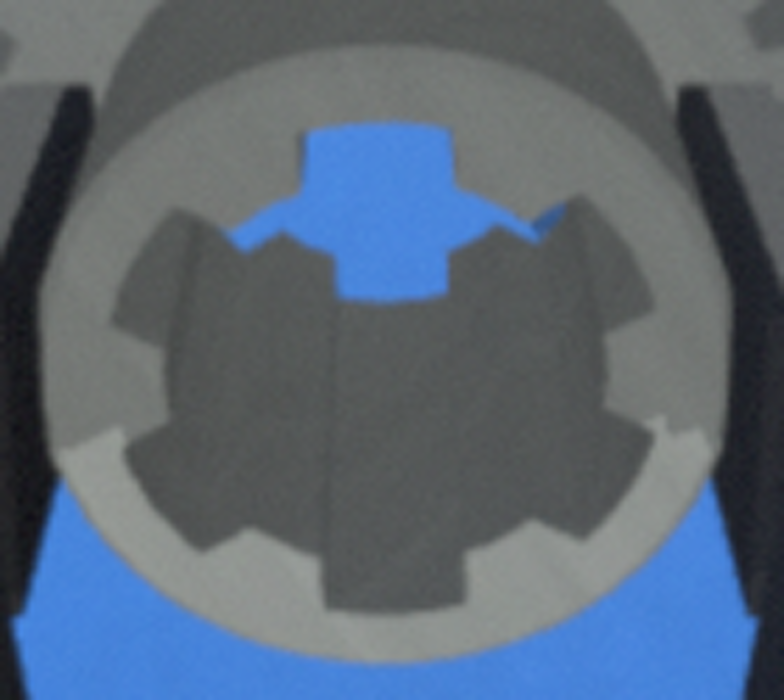

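```bash
cat > f6.py <<'E'
from h import *
from scipy.optimize import least_squares
c=manip.calibration("wrist"); c["world_from_camera"]=np.load("cal6.npy"); tcp=np.load("tcp6.npy")
def run(C,off,s,r,hw,z,yaw0,xy0,tip=None,free=True):
    obs=(np.array(C,float)+.5)/s-.5+off   # (6,2,2): each pair = (ccw?,..) order by k, image-left first at top
    w=np.arcsin(hw/r)
    def mod(q):
        out=[]
        for k in range(6):
            out.append([proj("wrist",[q[0]+r*np.cos(q[2]+k*np.pi/3+e),q[1]+r*np.sin(q[2]+k*np.pi/3+e),q[3]],c) for e in (w,-w)])
        return np.array(out)
    # order-free: sort pairs by nearest
    def res(q):
        m=mod(q); d1=(m-obs); d2=(m-obs[:,::-1])
        d=np.where((np.sum(d1**2,axis=(1,2))<np.sum(d2**2,axis=(1,2)))[:,None,None],d1,d2)
        return np.r_[d.ravel(), (q[3]-z)*(0.02 if free else 100)]
    so=least_squares(res,[*xy0,yaw0,z],x_scale=[1,1,.05,3]); q=so.x
    print(np.round(q,2),"yaw",np.degrees(q[2]),"rms px",np.sqrt(np.mean(so.fun**2))); return q
S=[[(320,122),(424,120)],[(190,222),(150,312)],[(162,490),(215,568)],[(350,640),(447,634)],[(618,460),(578,545)],[(560,198),(618,285)]]
G=[[(303,130),(452,130)],[(180,207),(112,320)],[(125,455),(205,550)],[(325,607),(465,603)],[(652,432),(583,540)],[(578,195),(653,305)]]
for free in (True,False):
    q=run(S,[204,44],8.5,17.5,4,148,np.radians(158),[474,205],free=free)
    g=run(G,[180,225],5.6,19,5,tcp[2]+30,np.radians(157),tcp[:2],free=free)
p=[(385.5/8.5)-.5+204,(386.5/8.5)-.5+44]; print("tip", ray("wrist",*p,158,c))
print(tcp)
E
python3 f6.py
```

```text
[474.23 204.89   2.78 143.68] yaw 159.31399100604503 rms px 0.8564157860094558
[542.74 174.12   2.76 242.48] yaw 158.05578257543982 rms px 0.4606303527460655
[474.28 204.87   2.78 148.  ] yaw 159.31397286540712 rms px 0.957843790559184
[542.16 174.39   2.76 243.51] yaw 158.05569784665178 rms px 0.5456969920833953
tip [474.28141233 204.77868166 158.        ]
[542.11895991 174.50302014 213.50790981]
```

>>> apply_moves(
  moves=[
    [[0.025, 0.0, 0, 0, 0, -0.022, -1], [0.0295, 0.0005, 0, 0, 0, 0, -1], [0.02, 0.0, 0, 0, 0, 0, -1], [0, 0, 0.01, 0, 0, 0, -1], [0, 0, 0.015, 0, 0, 0, -1], [0, 0, 0.01, 0, 0, 0, -1], [0, 0, 0, 0, 0, 0, -1], [0, 0, 0, 0, 0, 0, -1], [0, 0, 0, 0, 0, 0, -1]],
  ],
)

```text
t: 8.55
ee_pos: [475.0, 204.9, 180.0]
orientation: [[-0.923, 0.385, 0.001], [0.385, 0.923, 0.0], [-0.001, 0.0, -1.0]]
ft_force: [0.7, -0.4, -4.7]
opening: 0.545
```

```bash
cat > st.py <<'E'
from h import *
s=manip.state();R=s["orientation"]; print(s["t"],s["ee_pos"].round(2),"open",round(s["opening"],3),"F",s["ft_force"].round(1),"M",s["torque"].round(2),"yawx",np.degrees(np.arctan2(R[1,0],R[0,0])).round(2),"tilt",R[:2,2].round(4))
import sys
if len(sys.argv)>2:
    e=np.array([float(sys.argv[1]),float(sys.argv[2])])-s["ee_pos"][:2]; print("err tool xy",(R[:2,:2].T@e).round(2))
E
python3 st.py 474.35 204.9
```

```text
8.55 [474.99 204.93 180.03] open 0.545 F [ 0.7 -0.4 -4.7] M [-0.05 -0.05  0.05] yawx 157.33 tilt [0.0009 0.0001]
err tool xy [ 0.58 -0.27]
```

>>> apply_moves(
  moves=[
    [[0.0005, -0.0002, 0.003, 0, 0, 0, -1], [0, 0, 0.004, 0, 0, 0, -1], [0, 0, 0.004, 0, 0, 0, -1], [0, 0, 0.003, 0, 0, 0, -1], [0, 0, 0, 0, 0, 0, -1]],
  ],
)

```text
t: 9.05
ee_pos: [473.3, 205.0, 164.8]
orientation: [[-0.923, 0.385, -0.001], [0.385, 0.923, -0.0], [0.001, -0.001, -1.0]]
ft_force: [-0.7, 0.5, -5.7]
opening: 0.542
```

```bash
python3 st.py 474.4 204.9
```

```text
9.05 [473.28 204.97 164.84] open 0.542 F [-0.7  0.5 -5.7] M [ 0.    0.01 -0.02] yawx 157.35 tilt [-0.0014 -0.0003]
err tool xy [-1.06  0.37]
```

>>> apply_moves(
  moves=[
    [[0, 0, 0, 0, 0, 0, -1], [0, 0, 0, 0, 0, 0, -1]],
  ],
)

```text
t: 9.25
ee_pos: [473.9, 205.1, 165.8]
orientation: [[-0.923, 0.385, 0.0], [0.385, 0.923, 0.0], [-0.0, 0.0, -1.0]]
ft_force: [-0.5, 0.0, -5.2]
opening: 0.544
```

```bash
python3 st.py 474.4 204.9
```

```text
9.25 [473.92 205.1  165.81] open 0.544 F [-0.5  0.  -5.2] M [-0.03 -0.02 -0.02] yawx 157.35 tilt [0.0004 0.0001]
err tool xy [-0.52  0.  ]
```

>>> apply_moves(
  moves=[
    [[0, 0, 0, 0, 0, 0, -1]],
  ],
)

```text
t: 9.35
ee_pos: [473.9, 205.1, 165.8]
orientation: [[-0.923, 0.385, 0.0], [0.385, 0.923, 0.0], [-0.0, 0.0, -1.0]]
ft_force: [0.3, -0.4, -5.2]
opening: 0.546
```

```bash
python3 st.py 474.4 204.9
python3 - <<'E'
from h import *
im=manip.capture("wrist")[:,:,::-1]; cv2.imwrite("pics/wrist7.png",im); im=cv2.imread("pics/wrist7.png"); crop(im,"pics/g7.png",180,225,140,125,5.6)
E
python3 st.py 474.4 204.9
```

```text
9.35 [473.9  205.08 165.82] open 0.546 F [ 0.3 -0.4 -5.2] M [ 0.01  0.02 -0.03] yawx 157.35 tilt [0.0004 0.0001]
err tool xy [-0.53  0.02]
9.4 [473.91 205.1  165.84] open 0.544 F [ 0.9 -0.4 -5.2] M [0.01 0.03 0.  ] yawx 157.35 tilt [0.0005 0.0001]
err tool xy [-0.53  0.01]
```

View pics/g7.png

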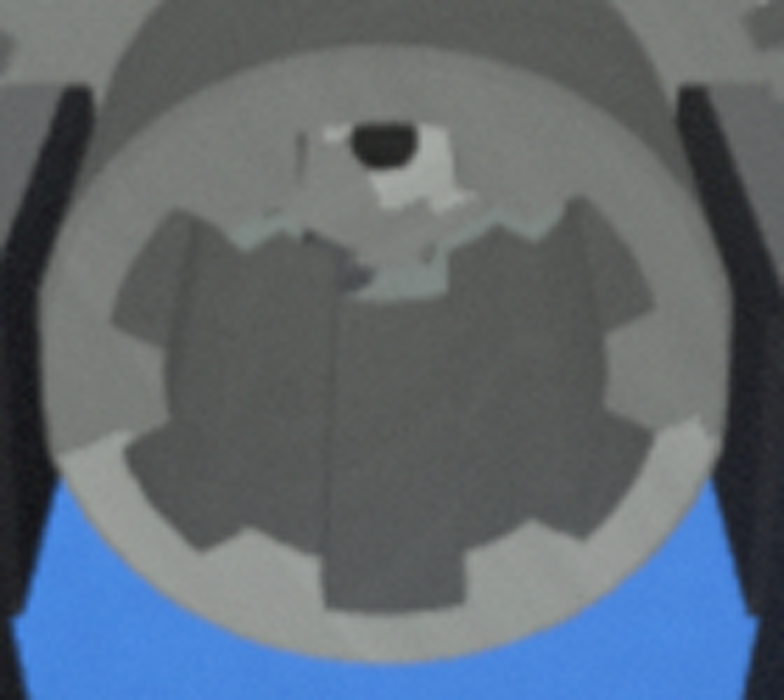

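>>> apply_moves(
  moves=[
    [[-0.0005, 0, 0.002, 0, 0, 0, -1], [0, 0, 0.003, 0, 0, 0, -1], [0, 0, 0.003, 0, 0, 0, -1], [0, 0, 0.002, 0, 0, 0, -1], [0, 0, 0, 0, 0, 0, -1], [0, 0, 0, 0, 0, 0, -1]],
  ],
)

```text
t: 10.0
ee_pos: [474.2, 204.9, 155.5]
orientation: [[-0.923, 0.385, -0.0], [0.385, 0.923, -0.0], [0.0, -0.0, -1.0]]
ft_force: [-0.1, 0.4, -5.9]
opening: 0.55
```

```bash
python3 st.py 474.4 204.9
```

```text
10.0 [474.18 204.86 155.51] open 0.55 F [-0.1  0.4 -5.9] M [ 0.03 -0.04  0.03] yawx 157.35 tilt [-0.0001 -0.    ]
err tool xy [-0.19  0.12]
```

>>> apply_moves(
  moves=[
    [[0, 0, 0.004, 0, 0, 0, -1], [0, 0, 0.006, 0, 0, 0, -1], [0, 0, 0.006, 0, 0, 0, -1], [0, 0, 0.006, 0, 0, 0, -1], [0, 0, 0.006, 0, 0, 0, -1], [0, 0, 0.003, 0, 0, 0, -1], [0, 0, 0, 0, 0, 0, -1], [0, 0, 0, 0, 0, 0, -1]],
  ],
)

```text
t: 10.8
ee_pos: [474.3, 204.9, 124.7]
orientation: [[-0.923, 0.385, 0.0], [0.385, 0.923, 0.0], [-0.0, 0.0, -1.0]]
ft_force: [0.3, -0.1, -5.6]
opening: 0.544
```

```bash
python3 st.py 474.4 204.9
```

```text
10.8 [474.34 204.89 124.67] open 0.544 F [ 0.3 -0.1 -5.6] M [-0.01  0.01 -0.  ] yawx 157.35 tilt [0.0002 0.    ]
err tool xy [-0.05  0.03]
```

>>> apply_moves(
  moves=[
    [[0, 0, 0.003, 0, 0, 0, -1], [0, 0, 0.003, 0, 0, 0, -1], [0, 0, 0.002, 0, 0, 0, -1], [0, 0, 0, 0, 0, 0, -1], [0, 0, 0, 0, 0, 0, -1]],
  ],
)

```text
t: 11.3
ee_pos: [474.6, 204.9, 117.8]
orientation: [[-0.923, 0.385, 0.001], [0.385, 0.923, -0.0], [-0.001, 0.0, -1.0]]
ft_force: [-4.1, -1.3, 5.1]
opening: 0.546
```

```bash
python3 st.py 474.4 204.9
```

```text
11.3 [474.65 204.92 117.8 ] open 0.546 F [-4.1 -1.3  5.1] M [-0.27  0.68  0.01] yawx 157.36 tilt [ 0.0006 -0.0001]
err tool xy [ 0.22 -0.12]
```

>>> apply_moves(
  moves=[
    [[0, 0, 0.001, 0, 0, 0, -1], [0, 0, 0.001, 0, 0, 0, -1], [0, 0, 0, 0, 0, 0, -1], [0, 0, 0, 0, 0, 0, -1]],
  ],
)

```text
t: 11.7
ee_pos: [474.7, 204.9, 116.2]
orientation: [[-0.923, 0.385, 0.001], [0.385, 0.923, -0.0], [-0.001, 0.0, -1.0]]
ft_force: [-5.5, -0.9, 8.1]
opening: 0.548
```

```bash
python3 st.py 474.4 204.9
```

```text
11.7 [474.71 204.93 116.23] open 0.548 F [-5.5 -0.9  8.1] M [-0.31  0.94 -0.04] yawx 157.37 tilt [ 0.0006 -0.0002]
err tool xy [ 0.27 -0.15]
```

>>> apply_moves(
  moves=[
    [[0, 0, 0.001, 0, 0, 0, -1], [0, 0, 0.001, 0, 0, 0, -1], [0, 0, 0, 0, 0, 0, -1], [0, 0, 0, 0, 0, 0, -1]],
  ],
)

```text
t: 12.1
ee_pos: [474.7, 205.0, 114.6]
orientation: [[-0.923, 0.385, 0.0], [0.385, 0.923, -0.0], [-0.001, -0.0, -1.0]]
ft_force: [-6.2, -2.4, 10.0]
opening: 0.546
```

```bash
python3 st.py 474.4 204.9
```

```text
12.1 [474.73 204.96 114.6 ] open 0.546 F [-6.2 -2.4 10. ] M [-0.4   1.11 -0.05] yawx 157.37 tilt [ 0.0005 -0.0003]
err tool xy [ 0.29 -0.18]
```

>>> apply_moves(
  moves=[
    [[0, 0, 0.001, 0, 0, 0, -1], [0, 0, 0.001, 0, 0, 0, -1], [0, 0, 0, 0, 0, 0, -1], [0, 0, 0, 0, 0, 0, -1]],
  ],
)

```text
t: 12.5
ee_pos: [474.8, 204.9, 114.0]
orientation: [[-0.923, 0.385, -0.0], [0.385, 0.923, -0.001], [-0.0, -0.001, -1.0]]
ft_force: [-11.5, -2.8, 19.8]
opening: 0.546
```

```bash
python3 st.py 474.4 204.9
```

```text
12.5 [474.85 204.95 114.03] open 0.546 F [-11.5  -2.8  19.8] M [-0.61  2.   -0.  ] yawx 157.38 tilt [-0.     -0.0007]
err tool xy [ 0.4  -0.21]
```

>>> apply_moves(
  moves=[
    [[0, 0, 0.001, 0, 0, 0, -1], [0, 0, 0, 0, 0, 0, -1], [0, 0, 0, 0, 0, 0, -1], [0, 0, 0, 0, 0, 0, -1], [0, 0, 0, 0, 0, 0, -1]],
  ],
)

```text
t: 13.0
ee_pos: [475.0, 205.0, 114.0]
orientation: [[-0.923, 0.384, -0.0], [0.384, 0.923, -0.001], [-0.0, -0.001, -1.0]]
ft_force: [-14.7, -4.2, 26.5]
opening: 0.544
```

```bash
python3 st.py 474.4 204.9
python3 - <<'E'
from h import *
a=manip.capture("wrist")[:,:,::-1]; b=manip.capture("scene")[:,:,::-1]
cv2.imwrite("pics/wrist8.png",np.hstack([cv2.resize(a,(400,300)),cv2.resize(b[90:195,205:345],(400,300),interpolation=cv2.INTER_CUBIC)]))
E
python3 st.py 474.4 204.9
```

```text
13.0 [474.96 204.96 114.  ] open 0.544 F [-14.7  -4.2  26.5] M [-0.86  2.56 -0.02] yawx 157.39 tilt [-0.0002 -0.0009]
err tool xy [ 0.49 -0.27]
13.1 [474.93 204.96 113.98] open 0.547 F [-16.2  -4.8  25.9] M [-0.84  2.55  0.  ] yawx 157.4 tilt [-0.0003 -0.001 ]
err tool xy [ 0.47 -0.26]
```

View pics/wrist8.png

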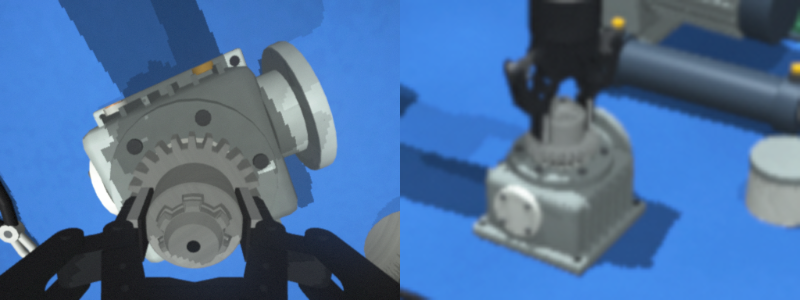

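The pictures show the gear on the splines with the shaft tip standing out of the hub. The push is about 32 N above the tool's hanging reading, and z stays at 114.0 while the force rises, so it is against the stop.

```bash
python3 -c "
from cell import manip
print(manip.job_done())"; python3 st.py 474.4 204.9
```

```text
the job is handed in; nothing more can be done
None
the job is handed in; nothing more can be done
```

I fitted the six-groove gear on the splined shaft, pressed it down to the thrust washer's stop, and handed the job in at about 13 s with the gear still gripped. The hand-in gives no verdict, so success is my own reading of the last checks.

**How it went:** I located shaft and gear with the wrist camera and gripped the gear across the hub. With the gear in hand I checked shaft and bore in one picture, which called for a turn of about 1.3°. The splines then meshed with no contact force on the way down.

**Last checks:**
- **Pressed home:** the last 3 mm of commanded push lowered the tool only 0.6 mm, and the final 1 mm did not lower it at all. The vertical force rose from 10 N to about 26 N. The tool stopped at 114.0 mm, where I expected about 114.5 mm for the gear fully home.
- **Push:** about 32 N above the hanging-gear reading, against 17 N of spring force at the stop.
- **Position and tilt:** the tool was within about 0.6 mm of the position I worked out for the shaft axis, and tilted by 0.001 rad.
- **Picture:** the shaft end stands out of the hub, and the fingers are closed on it.

**What did not fit fully:** a side force of about 16 N built up while pressing. I put it down to the arm's give or a small offset within the 1 mm play, and left it. I could not read the washer's travel directly, so it is inferred from force and height. I did not re-measure the other things on the bench after the move; nothing but the gear was gripped, and I saw no unexpected contact force.

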